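Read the glaze of the tile in the green tray

ROBOT

A 6-joint arm with a two-finger parallel gripper is mounted at the origin on the work surface. World frame = base frame: x ahead of the robot, y to its left, z up, the work surface at z = 0. Lengths are in m, angles in degrees, forces in N, time in s.
With the tool pointing down it reaches from about 0.375 to 0.9 m from the base axis. Payload 3.1 kg.
Tool frame: the origin (TCP) lies at the very end of the fingers, on their centre line; the grasp point (between the pads) lies bot.grip_point_offset behind it (bot.grip_point_offset is the distance from the TCP to the grasp point, in m); z points along the fingers, y is the line along which they close (so a half turn about z gives the same grasp; the last joint's range is limited). The gripper opens to 87 mm and grips with 3 to 60 N. Pads are 19 mm wide; open, the fingers measure 117 mm over their backs; the gripper's body (75 mm by 190 mm) begins 51 mm behind the grasp point.
Start: joints at [64.315, 30.224, 82.088, -0, 67.689, -10.227], TCP at [0.167, 0.602, 0.223] pointing down, gripper open.
Joint ranges: [-176.69, 176.69], [-43.24, 126.21], [12.49, 139.97], [-82, 262], [0, 151.66], [-163.58, 163.58]. Speed limits (degrees/s): [159.86, 159.86, 180, 180, 180, 180].

INTERFACE

Orientations are given as a 3x3 rotation matrix whose columns are the frame's x, y, z axes.
In Python, from rig import bot, viewer, ticket gives the robot as it stands.
- The arm moves only by the tool servo_tool, never from a script. Its argument "targets" is a list of rows, each an object with "offset": the shift along the tool's x, y, z in m, a list of three; "dr": the turn, a rotation vector about the tool's x, y, z in degrees, a list of three. In form: [{"offset": [x, y, z], "dr": [ax, ay, az]}, ...]. A call has 1 to 20 rows; each row is the pose to reach, as a shift and turn from the pose commanded when the call began, along the tool's axes at that moment; what a row does not reach only later rows make up. A row lasts 1/12 s, in which the tool goes at most 41.7 mm and 7.16 degrees, less where a joint would pass 70% of its speed; a pose out of reach is approached as far as the arm can. A call with a gripper value outside its range is refused whole. "gripper" is the gripper command: -1 is fully open, 1 is shut, values between are in proportion, set as the call begins (left out, the last holds). The fingers move at their own pace and stop on an object; the grip force is fixed at half the most. Time passes only in rows, so rows that repeat a pose let the fingers close. It gives the time, the measured TCP pose, the force, the opening and the grip force at its end, in the units of the state.
- bot.read_state(): the state, without advancing time (a new reading comes with each control period).
- viewer.capture(name): name is "side" or "top"; returns a dict with "color" (384x512x3 uint8, red, green, blue), "camera_matrix" (3x3 intrinsics, pixels), "R" (3x3) and "t" (3): a world point X has camera coordinates R X + t. Camera axes: x right, y down, z forward; pixel columns grow to the right and rows downward; lengths in m; the calibration is good to about 2 mm. A picture is of the moment at which its call begins. There is no depth.
- ticket.hand_in(): hands the job in; it is judged then, once.
The state is a dict: "time_s": time; "joint_positions": joint angles; "qvel": joint speeds; "tau": joint torques, N m; "position": TCP position; "tcp_rot": TCP orientation; "force": force on the tool from outside, world axes, zero at the start; "moment": the same for the moment, N m; "opening": opening from 0.0 (shut) to 1.0 (fully open); "grasp_force": force on a finger pad.
Only numpy, scipy, OpenCV 4.12 (cv2) and the standard library are available. Lean on these libraries where they do the work, as an engineer would, in place of code of your own. Each camera call takes 0.05 s, during which the arm holds its last target. There are 200 camera calls.

TASK

Take a colour reading of the blue test tile in the green-lidded cabinet: press the cabinet's green button so that its tray pops out, then hold the yellow reader about 5 cm off the tile, square-on to its leaning face and centred on it, and keep it steady for two seconds without touching the tile. Then stand the reader gently back upright on its round cork pad, push the green tray home until it clicks and let go. Leave the orange cabinet shut and the pots and tools where they are.

Things in the scene. Friction and masses are not known exactly. Their poses are not given: they have to be found in the camera images.
- cabinet_green: Target cabinet, fixed: white box 200 deep (x) x 150 wide (y) x 115 high mm, green top plate and tray front. Origin: centre of its underside; x points from its front to its back, z up. The tray front's upper edge is 75 mm high, with an open slot above. The orange cabinet is alike but for colour; either may stand left or right. A small pot stands on the rear of each top, 115 mm behind the button.
- button_green_top (a point): Centre of the top face of the green push button (32 mm across), 137 mm above the table, at (-60, +45) mm in the cabinet's x, y. It moves straight down 10 mm against a spring (1.5 N at first, 4 N at the bottom). Pressed 9 mm or more it frees the tray, which springs out by itself in about a second. It springs back up when let go.
- tray_green (a joint): How far the green tray is out, m: 0 latched, 0.085 fully out (where it rests once freed); slides out along the cabinet's -x. A spring pushes it out with 1 N when out, 4 N when home; the latch adds some 4 N over the last 20 mm. Push it 2 to 4 mm past 0 (hard stop at -0.006) for the latch to snap, then it rests at 0 by itself.
- tray_green_pad (a point): Centre of the outer face of the black rubber push pad (60 wide x 36 high mm) on the green tray's front, 46 mm above the table; moves with the tray. Push it along the cabinet's +x. It stands 30 mm in front of the cabinet's front face when the tray is home.
- tile_green: Blue glazed test tile, 60 x 60 x 6 mm, fixed in the green tray. Origin: centre of its glazed face, 80 mm above the table. z: outward normal, leaning 0.6 rad (34 deg) from vertical towards the cabinet's front (-x); y: the cabinet's y. Under the cabinet's top until the tray is out, then wholly in front of it. The tray front, 75 mm high, stands 34 to 58 mm in front of the tile's centre.
- reader: Hand-held colour reader, loose, 0.15 to 0.3 kg, standing on its pad: black round hood (54 mm across, 34 mm high, narrowing upwards), above it a yellow square grip (32 x 32 mm, from 33 to 110 mm above the mouth, sides along its x and y). Origin: centre of the hood's mouth (the reading window, its underside); z points from the mouth up along the grip, so it looks along its own -z.
- pad: Fixed round brown cork pad, 110 mm across and 4 mm thick, the reader's place. Origin: centre of its underside, on the table.
- tray_orange (a joint): How far the orange tray is out, in m: 0 latched home. Is to stay there.
- cup: Bystander: white cup, 70 across x 70 high mm, on the rear of the green cabinet's top. Origin: centre of its underside.
- oxide_jar: Bystander: amber jar, 56 across x 70 high mm, on the rear of the orange cabinet's top. Origin: centre of its underside.
- glaze_jar: Bystander: white jar with blue lid, 64 across x 90 high mm, on the table beyond the pad. Origin: centre of its underside.
- brush: Bystander: brush lying on the table in front of the cabinets, 180 long mm. Origin: its middle, underside.
- bowl: Bystander: terracotta bowl, 100 across x 50 high mm, on the table beyond the pad. Origin: centre of its underside.
- rib: Bystander: flat wooden rib, 90 x 45 x 6 mm, on the table near the pad. Origin: centre of its underside.
Mind the look-alikes: they are no part of the job. Of the things that look like the pad, take the one that is farthest to the robot's right at the start.

How it is judged (in metres and radians):
On the way, in this order (a step that is already met when the one before it is completed fails the run):
1. the green tray has popped out (at least 70 mm) (value of joint tray_green above 0.07 m), for 0.2 s.
2. the reader is held still for 1.5 s with its mouth within 15 mm of the blue tile's axis (x, y), 30 to 85 mm off its face and within 0.22 rad of square-on, the tray still out (x of reader in the frame of tile_green between -0.015 and 0.015 m and y of reader in the frame of tile_green between -0.015 and 0.015 m and z of reader in the frame of tile_green between 0.03 and 0.085 m and angle between the z axis of reader and the z axis of tile_green, either way round below 0.22 rad and value of joint tray_green above 0.07 m and linear speed of reader below 0.03 m/s and angular speed of reader below 0.2 rad/s), for 1.5 s.
At the end, for the whole second after the job is handed in: The green tray is latched home (within 3 mm) and at rest, the orange tray is shut, and the reader stands upright (within 0.08 rad), still and let go, on its pad, its centre within 35 mm of the pad's (value of joint tray_green between -0.004 and 0.003 m and value of joint tray_orange below 0.003 m and horizontal distance between reader and pad below 0.035 m and height (world z) of reader below 0.008 m and angle between reader's own z axis and vertical below 0.08 rad and linear speed of reader below 0.02 m/s and velocity of joint tray_green between -0.01 and 0.01 m/s); the robot touches nothing.
It fails at once if the tile is touched (over 0.5 N) (contact force between tile_green and anything else above 0.5 N).
It fails at once if the orange tray comes out by more than 10 mm (value of joint tray_orange above 0.01 m).
It fails at once if the reader is let go in the air (over 12 mm above its pad) (contact force between reader and the fingers below 0.1 N and height (world z) of reader above 0.016 m).
It fails at once if a pot or tool is moved by more than 30 mm (distance of any of cup, oxide_jar, glaze_jar, brush, bowl, rib from where it was at the start of the episode above 0.03 m).
It also fails if it takes over 70 s, if anything falls off the work surface, if the arm or the gripper's body presses on something with over 40 N, if the wrist force passes 120 N, or if a joint passes its speed limit or range.

## Working session

There is one attempt and no reset: what is moved stays moved. The work goes in short steps, Python scripts to look and compute and a tool call to move; the robot and the scene stay as the last step left them, time stands still between calls to the robot, and variables do not carry over. Pictures are saved under pics/ and viewed, at most 10 in all, crops included, and the job is handed in when it is done.

Besides the shell and the picture viewer there is one more tool, called after "Call:" by a JSON object that holds its "method" and its "body", one argument or row to a line. servo_tool: Moves the arm, as the interface text tells. Its arguments: {"type":"object","properties":{"targets":{"type":"array"},"gripper":{"type":"number"}},"required":["targets"]}

```bash
mkdir -p pics; ls; python3 - <<'E'
from rig import bot, viewer
import cv2
for n in("side","top"):
    c=viewer.capture(n); cv2.imwrite(f"pics/{n}0.png",c["color"][:,:,::-1])
    print(n,c["camera_matrix"].round(1).tolist(),c["R"].round(3).tolist(),c["t"].round(3).tolist())
s=bot.read_state(); print(s, bot.grip_point_offset)
E
```

```text
pics
side [[373.4, 0.0, 253.8], [0.0, 373.4, 195.9], [0.0, 0.0, 1.0]] [[0.732, -0.681, -0.003], [-0.524, -0.56, -0.642], [0.435, 0.472, -0.767]] [-0.415, 0.326, 0.781]
top [[487.1, 0.0, 254.0], [0.0, 487.1, 187.2], [0.0, 0.0, 1.0]] [[-0.022, -1.0, 0.004], [-0.999, 0.022, -0.042], [0.042, -0.005, -0.999]] [-0.042, 0.528, 1.413]
{'time_s': 0.1, 'joint_positions': array([ 6.43153981e+01,  3.02731988e+01,  8.21497163e+01, -4.59235844e-04,
        6.76916013e+01, -1.02289908e+01]), 'qvel': array([-0.04271671, -0.14364092, -0.06255772, -0.10003624, -0.06597697,
       -0.00274925]), 'tau': array([-7.59622581e-04, -4.40989566e+01, -1.77150410e+01,  6.34874753e-02,
        5.33131999e-02, -2.54766866e-05]), 'position': array([0.16625087, 0.60178074, 0.22167051]), 'tcp_rot': array([[-9.63837865e-01,  2.66487956e-01, -8.59582264e-04],
       [ 2.66489115e-01,  9.63836239e-01, -1.80441796e-03],
       [ 3.47640883e-04, -1.96823567e-03, -9.99998003e-01]]), 'force': array([0.18058886, 0.29278794, 0.18726604]), 'moment': array([ 0.01591965, -0.02727464,  0.03655402]), 'grasp_force': 0.0, 'opening': 0.9982670847329743} 0.0187
```

View pics/side0.png

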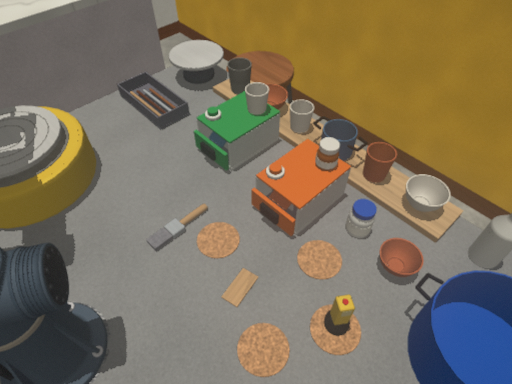

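View pics/top0.png

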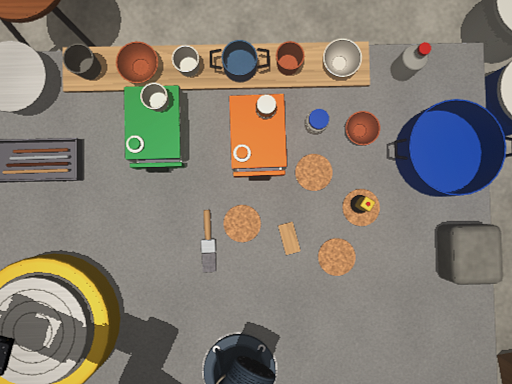

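The side view shows the green cabinet at (237,128), its button at (213,113), the orange cabinet at (300,185), and the yellow reader on a pad at (335,328). In the top view the green cabinet is at (152,128), its button at (135,144), and the reader at (363,204).

Pad candidates (top view) are (242,223), (314,172), (337,257) and (361,207). The farthest right (-y) is (361,207), which carries the reader. Cabinet candidates are green (152,128) and orange (258,135). The button I want is the one at (135,144), on the green cabinet.

```bash
cat > h.py <<'E'
import numpy as np, cv2
from rig import bot, viewer
def ray(c,p):
    d=c["R"].T@np.linalg.inv(c["camera_matrix"])@np.array([p[0],p[1],1.]); return -c["R"].T@c["t"],d
def plane(c,p,z):
    o,d=ray(c,p); return o+d*(z-o[2])/d[2]
def tri(c1,p1,c2,p2):
    o1,d1=ray(c1,p1);o2,d2=ray(c2,p2)
    s=np.linalg.lstsq(np.c_[d1,-d2],o2-o1,rcond=None)[0]
    a,b=o1+s[0]*d1,o2+s[1]*d2; return (a+b)/2,np.linalg.norm(a-b)
def proj(c,X):
    v=c["camera_matrix"]@(c["R"]@X+c["t"]); return v[:2]/v[2]
def mask(c,lo,hi,box):
    h=cv2.cvtColor(c["color"],cv2.COLOR_RGB2HSV); m=cv2.inRange(h,np.array(lo),np.array(hi)); k=np.zeros_like(m)
    x0,y0,x1,y1=box; k[y0:y1,x0:x1]=m[y0:y1,x0:x1]; return k
def big(m):
    return max(cv2.findContours(m,cv2.RETR_EXTERNAL,cv2.CHAIN_APPROX_NONE)[0],key=cv2.contourArea)
E
python3 - <<'E'
from h import *
T=viewer.capture("top");S=viewer.capture("side"); np.set_printoptions(precision=4,suppress=True)
# pad
for n,c,b in(("T",T,(335,180,390,235)),("S",S,(300,300,370,360))):
    m=mask(c,(5,60,80),(20,200,255),b); e=cv2.fitEllipse(cv2.convexHull(big(m)))
    print(n,"pad",e, plane(c,e[0],.004))
# reader yellow
for n,c,b in(("T",T,(345,185,385,225)),("S",S,(320,285,365,345))):
    m=mask(c,(22,150,60),(32,255,255),b); q=big(m); r=cv2.minAreaRect(q); print(n,"yel",r,cv2.boundingRect(q),[plane(c,p,.114) for p in cv2.boxPoints(r)])
# button
for n,c,b in(("T",T,(122,130,148,158)),("S",S,(200,100,226,126))):
    m=mask(c,(0,0,170),(180,60,255),b); q=big(m);e=cv2.fitEllipse(cv2.convexHull(q)); print(n,"btn",e,plane(c,e[0],.137))
# green plate
m=mask(T,(45,120,40),(75,255,255),(110,75,195,175)); q=big(m); r=cv2.minAreaRect(q); P=cv2.boxPoints(r)
print("green",r); print(np.array([plane(T,p,.115) for p in P]))
a=T["color"][70:235,110:395,::-1]
cv2.imwrite("pics/c1.png",np.vstack([cv2.resize(T["color"][75:175,115:195,::-1],(560,700))[:600]]))
x=cv2.resize(T["color"][75:180,115:195,::-1],(400,525),interpolation=cv2.INTER_CUBIC); y=cv2.resize(T["color"][175:240,330:395,::-1],(390,390),interpolation=cv2.INTER_CUBIC)
y=np.vstack([y,np.zeros((135,390,3),np.uint8)]); cv2.imwrite("pics/c1.png",np.hstack([x,y]))
E
```

```text
T pad ((360.6960754394531, 206.99391174316406), (37.289249420166016, 37.654029846191406), 130.23159790039062) [ 0.4629 -0.3659  0.004 ]
S pad ((335.0289611816406, 329.3466491699219), (47.5843391418457, 54.37716293334961), 131.70706176757812) [ 0.4619 -0.3692  0.004 ]
T yel ((367.38232421875, 203.52938842773438), (10.804409980773926, 10.804409980773926), 30.963754653930664) (361, 197, 14, 14) [array([ 0.4677, -0.3395,  0.114 ]), array([ 0.4924, -0.3554,  0.114 ]), array([ 0.4768, -0.3801,  0.114 ]), array([ 0.4521, -0.3642,  0.114 ])]
S yel ((344.5540466308594, 302.8243103027344), (14.960308074951172, 15.946701049804688), 80.53767395019531) (336, 295, 18, 17) [array([ 0.4681, -0.3424,  0.114 ]), array([ 0.4952, -0.3601,  0.114 ]), array([ 0.4743, -0.3821,  0.114 ]), array([ 0.448 , -0.3648,  0.114 ])]
T btn ((134.38743591308594, 143.57293701171875), (17.159006118774414, 17.432241439819336), 96.50078582763672) [0.6459 0.2637 0.137 ]
S btn ((212.4371337890625, 113.10832214355469), (8.984420776367188, 15.66976547241211), 85.04442596435547) [0.6388 0.2517 0.137 ]
green ((151.7895965576172, 122.0345458984375), (72.36616516113281, 54.665199279785156), 89.10482788085938)
[[0.8067 0.2957 0.115 ]
 [0.8059 0.1466 0.115 ]
 [0.6075 0.1465 0.115 ]
 [0.6083 0.2948 0.115 ]]
```

View pics/c1.png

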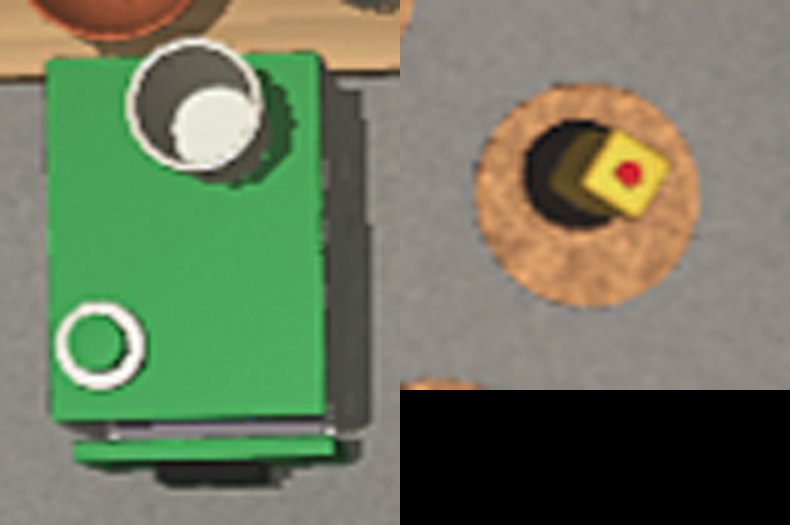

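The crop confirms the green button at top pixel (134.4,143.6), the green plate as a 198 x 149 mm rectangle with yaw near 0, and the reader centred on its pad, grip turned about -33°. The plate places the button at (0.647,0.266) and the ring at (0.646,0.264), so the two agree. Next I move above the button with the fingers shut.

Call:
{"method": "servo_tool", "body": {
  "targets": [
    {"offset": [-0.552,-0.197,0],"dr": [0,0,-15.5]},
    {"offset": [-0.552,-0.197,0],"dr": [0,0,-15.5]},
    {"offset": [-0.552,-0.197,0],"dr": [0,0,-15.5]},
    {"offset": [-0.552,-0.197,0],"dr": [0,0,-15.5]},
    {"offset": [-0.552,-0.197,0],"dr": [0,0,-15.5]},
    {"offset": [-0.552,-0.197,0],"dr": [0,0,-15.5]},
    {"offset": [-0.552,-0.197,0],"dr": [0,0,-15.5]},
    {"offset": [-0.552,-0.197,0],"dr": [0,0,-15.5]},
    {"offset": [-0.552,-0.197,0],"dr": [0,0,-15.5]},
    {"offset": [-0.552,-0.197,0],"dr": [0,0,-15.5]},
    {"offset": [-0.552,-0.197,0],"dr": [0,0,-15.5]},
    {"offset": [-0.552,-0.197,0],"dr": [0,0,-15.5]},
    {"offset": [-0.552,-0.197,0],"dr": [0,0,-15.5]},
    {"offset": [-0.552,-0.197,0],"dr": [0,0,-15.5]},
    {"offset": [-0.552,-0.197,0],"dr": [0,0,-15.5]},
    {"offset": [-0.552,-0.197,0],"dr": [0,0,-15.5]},
    {"offset": [-0.552,-0.197,0],"dr": [0,0,-15.5]},
    {"offset": [-0.552,-0.197,0],"dr": [0,0,-15.5]}
  ],
  "gripper": 1
}}

```text
time_s: 1.7
position: [0.6443, 0.2664, 0.2222]
tcp_rot: [[-1.0, -0.002, -0.002], [-0.002, 1.0, 0.0], [0.002, 0.0, -1.0]]
force: [0.0, -0.6, -0.1]
opening: 0.005
grasp_force: 0.0
```

Call:
{"method": "servo_tool", "body": {
  "targets": [
    {"offset": [-0.002,0,0.035]},
    {"offset": [-0.002,0,0.065]},
    {"offset": [-0.002,0,0.08]},
    {"offset": [-0.002,0,0.085]},
    {"offset": [-0.002,0,0.089]},
    {"offset": [-0.002,0,0.093]},
    {"offset": [-0.002,0,0.096]},
    {"offset": [-0.002,0,0.096]},
    {"offset": [-0.002,0,0.096]},
    {"offset": [-0.002,0,0.096]},
    {"offset": [-0.002,0,0.096]}
  ]
}}

```text
$.targets[0]: bad value
```

Call:
{"method": "servo_tool", "body": {
  "targets": [
    {"offset": [-0.002,0,0.035],"dr": [0,0,0]},
    {"offset": [-0.002,0,0.065],"dr": [0,0,0]},
    {"offset": [-0.002,0,0.08],"dr": [0,0,0]},
    {"offset": [-0.002,0,0.085],"dr": [0,0,0]},
    {"offset": [-0.002,0,0.089],"dr": [0,0,0]},
    {"offset": [-0.002,0,0.093],"dr": [0,0,0]},
    {"offset": [-0.002,0,0.096],"dr": [0,0,0]},
    {"offset": [-0.002,0,0.096],"dr": [0,0,0]},
    {"offset": [-0.002,0,0.096],"dr": [0,0,0]},
    {"offset": [-0.002,0,0.096],"dr": [0,0,0]}
  ]
}}

```text
time_s: 2.53
position: [0.6487, 0.2661, 0.1278]
tcp_rot: [[-1.0, -0.001, 0.002], [-0.001, 1.0, 0.001], [-0.002, 0.001, -1.0]]
force: [-2.1, 1.7, 3.8]
opening: 0.006
grasp_force: 1.8
```

Call:
{"method": "servo_tool", "body": {
  "targets": [
    {"offset": [0,0,0.002],"dr": [0,0,0]},
    {"offset": [0,0,0.002],"dr": [0,0,0]},
    {"offset": [0,0,0.002],"dr": [0,0,0]},
    {"offset": [0,0,-0.02],"dr": [0,0,0]},
    {"offset": [0,0,-0.05],"dr": [0,0,0]},
    {"offset": [0,0,-0.09],"dr": [0,0,0]},
    {"offset": [0,0,-0.12],"dr": [0,0,0]},
    {"offset": [0,0,-0.12],"dr": [0,0,0]},
    {"offset": [0,0,-0.12],"dr": [0,0,0]},
    {"offset": [0,0,-0.12],"dr": [0,0,0]},
    {"offset": [0,0,-0.12],"dr": [0,0,0]},
    {"offset": [0,0,-0.12],"dr": [0,0,0]}
  ],
  "gripper": -1
}}

```text
time_s: 3.53
position: [0.6472, 0.2649, 0.2442]
tcp_rot: [[-1.0, -0.001, -0.004], [-0.001, 1.0, -0.001], [0.004, -0.001, -1.0]]
force: [1.4, -0.7, -0.4]
opening: 0.835
grasp_force: 0.0
```

```bash
python3 - <<'E'
from h import *
np.set_printoptions(precision=4,suppress=True)
T=viewer.capture("top");S=viewer.capture("side")
for n,c,z in(("T",T,(355,190,380,215)),("S",S,(330,285,360,315))):
    x0,y0,x1,y1=z; d=c["color"].copy()
    up=cv2.resize(d[y0:y1,x0:x1],None,fx=8,fy=8,interpolation=cv2.INTER_CUBIC)
    h=cv2.cvtColor(up,cv2.COLOR_RGB2HSV); m=((h[...,0]>15)&(h[...,0]<35)&(h[...,1]>120)&(h[...,2]>170)).astype(np.uint8)*255
    q=cv2.convexHull(big(m)); r=cv2.minAreaRect(q)
    P=[plane(c,((p[0]+.5)/8-.5+x0,(p[1]+.5)/8-.5+y0),.114) for p in cv2.boxPoints(r)]
    P=np.array(P); print(n,r[1],P.mean(0),np.degrees(np.arctan2(*(P[1]-P[0])[1::-1])),np.linalg.norm(P[1]-P[0]),np.linalg.norm(P[2]-P[1]))
a=np.hstack([cv2.resize(T["color"][70:210,100:200,::-1],(400,560)),cv2.resize(S["color"][80:220,180:280,::-1],(400,560))]); cv2.imwrite("pics/c2.png",a)
np.savez("pop.npz",T=T["color"],S=S["color"])
E
```

```text
T (98.66584014892578, 95.96178436279297) [ 0.4727 -0.3603  0.114 ] -34.8373989031608 0.03267386816858203 0.03331964958602701
S (123.31085205078125, 132.2696533203125) [ 0.4726 -0.3622  0.114 ] -32.16955464313299 0.03370690727814773 0.031309369806996834
```

View pics/c2.png

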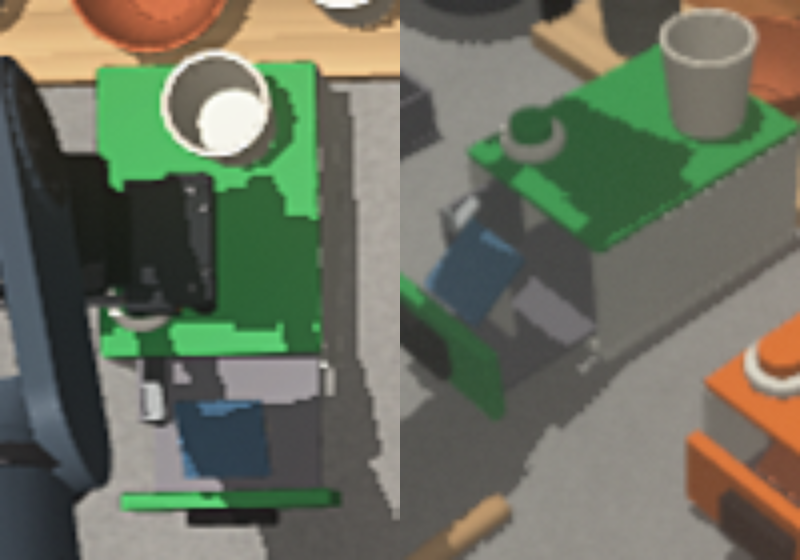

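The tray is out. The blue tile is at top pixel ~(155,179), inside the open tray, and the button has sprung back. The reader grip is at (0.4727,-0.361), yaw about -33.5°, and its measured size of 33 mm matches the given 32. I move above the reader.

Call:
{"method": "servo_tool", "body": {
  "targets": [
    {"offset": [0.175,-0.626,0],"dr": [0,0,33.5]},
    {"offset": [0.175,-0.626,0],"dr": [0,0,33.5]},
    {"offset": [0.175,-0.626,0],"dr": [0,0,33.5]},
    {"offset": [0.175,-0.626,0],"dr": [0,0,33.5]},
    {"offset": [0.175,-0.626,0],"dr": [0,0,33.5]},
    {"offset": [0.175,-0.626,0],"dr": [0,0,33.5]},
    {"offset": [0.175,-0.626,0],"dr": [0,0,33.5]},
    {"offset": [0.175,-0.626,0],"dr": [0,0,33.5]},
    {"offset": [0.175,-0.626,0],"dr": [0,0,33.5]},
    {"offset": [0.175,-0.626,0],"dr": [0,0,33.5]},
    {"offset": [0.175,-0.626,0],"dr": [0,0,33.5]},
    {"offset": [0.175,-0.626,0],"dr": [0,0,33.5]},
    {"offset": [0.175,-0.626,0],"dr": [0,0,33.5]},
    {"offset": [0.175,-0.626,0],"dr": [0,0,33.5]},
    {"offset": [0.175,-0.626,0],"dr": [0,0,33.5]},
    {"offset": [0.175,-0.626,0],"dr": [0,0,33.5]},
    {"offset": [0.175,-0.626,0],"dr": [0,0,33.5]},
    {"offset": [0.175,-0.626,0],"dr": [0,0,33.5]},
    {"offset": [0.175,-0.626,0],"dr": [0,0,33.5]},
    {"offset": [0.175,-0.626,0],"dr": [0,0,33.5]}
  ],
  "gripper": -1
}}

```text
time_s: 5.3
position: [0.4737, -0.3591, 0.2462]
tcp_rot: [[-0.835, 0.55, -0.001], [0.55, 0.835, 0.001], [0.001, 0.001, -1.0]]
force: [-0.6, -0.6, -0.2]
opening: 1.001
grasp_force: 0.0
```

```bash
python3 - <<'E'
from h import *
np.set_printoptions(precision=4,suppress=True)
T=viewer.capture("top");S=viewer.capture("side"); np.savez("pop.npz",T=T["color"],S=S["color"])
s=bot.read_state();print(s["position"],s["joint_positions"],s["tcp_rot"])
for n,c,b in(("T",T,(135,160,180,198)),("S",S,(180,120,225,170))):
    m=mask(c,(95,90,30),(118,255,255),b); q=big(m); r=cv2.minAreaRect(q); print(n,cv2.contourArea(q),r); M=cv2.moments(q); p=(M['m10']/M['m00'],M['m01']/M['m00']); print(p,plane(c,p,.08)); print(np.array([plane(c,v,.08) for v in cv2.boxPoints(r)]))
    if n=="T":pt=p
    else: print("tri",tri(T,pt,S,p))
m=mask(T,(45,120,40),(75,255,255),(125,185,195,205)); q=big(m); r=cv2.minAreaRect(q); print("front",r,np.array([plane(T,v,.075) for v in cv2.boxPoints(r)]))
a=np.hstack([cv2.resize(T["color"][150:205,120:200,::-1],(400,275)),cv2.resize(S["color"][115:170,180:260,::-1],(400,275))]); cv2.imwrite("pics/c3.png",a)
E
```

```text
[ 0.474  -0.3591  0.2465] [ -47.9118   26.3751   84.9985    0.0128   68.661  -104.5803] [[-0.8355  0.5495 -0.0003]
 [ 0.5495  0.8355  0.0006]
 [ 0.0005  0.0004 -1.    ]]
T 352.0 ((155.40573120117188, 179.4630889892578), (18.92197036743164, 21.728578567504883), 84.80557250976562)
(155.49857954545453, 179.21780303030303) [0.5528 0.2198 0.08  ]
[[0.5764 0.2522 0.08  ]
 [0.5806 0.192  0.08  ]
 [0.5279 0.188  0.08  ]
 [0.5238 0.2481 0.08  ]]
S 256.0 ((197.6769256591797, 147.41539001464844), (15.260808944702148, 19.99692153930664), 37.87498474121094)
(197.94466145833331, 147.35286458333331) [0.5533 0.2193 0.08  ]
[[0.5194 0.2325 0.08  ]
 [0.5859 0.2626 0.08  ]
 [0.5863 0.2064 0.08  ]
 [0.5213 0.1792 0.08  ]]
tri (array([0.5531, 0.2197, 0.0798]), np.float64(0.000729902725613235))
front ((156.49998474121094, 193.99998474121094), (50.99999237060547, 3.999999523162842), -0.0) [[0.5078 0.2897 0.075 ]
 [0.5189 0.2895 0.075 ]
 [0.5158 0.1474 0.075 ]
 [0.5047 0.1476 0.075 ]]
```

View pics/c3.png

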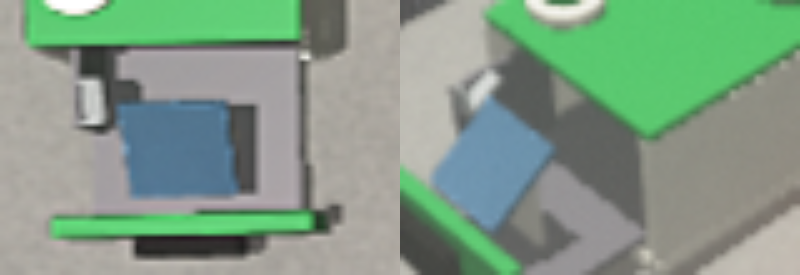

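Top view: the tile is at (155.5,179.2). Side view: it is at (197.9,147.4). Triangulated, it lies at (0.553,0.220,0.0798), against 0.080 expected, with yaw about 0. Next I descend to grasp the reader.

Call:
{"method": "servo_tool", "body": {
  "targets": [
    {"offset": [0,-0.002,0.02],"dr": [0,0,0]},
    {"offset": [0,-0.002,0.05],"dr": [0,0,0]},
    {"offset": [0,-0.002,0.08],"dr": [0,0,0]},
    {"offset": [0,-0.002,0.11],"dr": [0,0,0]},
    {"offset": [0,-0.002,0.14],"dr": [0,0,0]},
    {"offset": [0,-0.002,0.165],"dr": [0,0,0]},
    {"offset": [0,-0.002,0.18],"dr": [0,0,0]},
    {"offset": [0,-0.002,0.186],"dr": [0,0,0]},
    {"offset": [0,-0.002,0.186],"dr": [0,0,0]},
    {"offset": [0,-0.002,0.186],"dr": [0,0,0]}
  ]
}}

```text
time_s: 6.23
position: [0.4731, -0.3622, 0.0611]
tcp_rot: [[-0.835, 0.55, 0.001], [0.55, 0.835, -0.001], [-0.001, -0.0, -1.0]]
force: [0.6, -0.1, 0.3]
opening: 1.003
grasp_force: 0.0
```

Call:
{"method": "servo_tool", "body": {
  "targets": [
    {"offset": [0,0,0],"dr": [0,0,0]},
    {"offset": [0,0,0],"dr": [0,0,0]},
    {"offset": [0,0,0],"dr": [0,0,0]},
    {"offset": [0,0,0],"dr": [0,0,0]},
    {"offset": [0,0,0],"dr": [0,0,0]},
    {"offset": [0,0,0],"dr": [0,0,0]},
    {"offset": [0,0,0],"dr": [0,0,0]},
    {"offset": [0,0,0],"dr": [0,0,0]},
    {"offset": [0,0,0],"dr": [0,0,0]},
    {"offset": [0,0,0],"dr": [0,0,0]},
    {"offset": [0,0,0],"dr": [0,0,0]},
    {"offset": [0,0,0],"dr": [0,0,0]}
  ],
  "gripper": 1
}}

```text
time_s: 7.23
position: [0.4723, -0.3622, 0.0603]
tcp_rot: [[-0.834, 0.551, -0.0], [0.551, 0.834, 0.0], [0.001, 0.0, -1.0]]
force: [0.7, -0.3, -0.5]
opening: 0.366
grasp_force: 30.0
```

Gripped: opening 31.8 mm, force 30 N. I lift and compute the transfer.

Call:
{"method": "servo_tool", "body": {
  "targets": [
    {"offset": [0,0,-0.01],"dr": [0,0,0]},
    {"offset": [0,0,-0.03],"dr": [0,0,0]},
    {"offset": [0,0,-0.06],"dr": [0,0,0]},
    {"offset": [0,0,-0.09],"dr": [0,0,0]},
    {"offset": [0,0,-0.12],"dr": [0,0,0]},
    {"offset": [0,0,-0.15],"dr": [0,0,0]},
    {"offset": [0,0,-0.175],"dr": [0,0,0]},
    {"offset": [0,0,-0.185],"dr": [0,0,0]},
    {"offset": [0,0,-0.185],"dr": [0,0,0]},
    {"offset": [0,0,-0.185],"dr": [0,0,0]}
  ]
}}

```text
time_s: 8.07
position: [0.472, -0.362, 0.2452]
tcp_rot: [[-0.834, 0.551, -0.0], [0.551, 0.834, 0.0], [0.001, 0.0, -1.0]]
force: [-0.5, -0.0, -2.5]
opening: 0.367
grasp_force: 30.0
```

```bash
cat >> h.py <<'E'
from scipy.spatial.transform import Rotation as Ro
def delta(P,R,scale=None):
    s=bot.read_state(); A=s["tcp_rot"]
    print("off",(A.T@(np.array(P)-s["position"])).round(4),"dr",Ro.from_matrix(A.T@R).as_rotvec(degrees=True).round(2), s["grasp_force"], s["opening"])
n=np.array([-np.sin(.6),0,np.cos(.6)]); tile=np.array([.553,.2197,.08])
RT=np.c_[np.cross([0,1,0],-n),[0,1,0],-n]
E
python3 - <<'E'
from h import *
delta(tile+.2*n,RT)
E
```

```text
off [3.473e-01 4.677e-01 4.000e-04] dr [-10.02 -33.41 -32.44] 29.9997934140265 0.3673165090624291
```

Call:
{"method": "servo_tool", "body": {
  "targets": [
    {"offset": [0.01,0.014,0],"dr": [-0.3,-1.0,-1.0]},
    {"offset": [0.028,0.037,0],"dr": [-0.8,-2.7,-2.6]},
    {"offset": [0.049,0.065,0],"dr": [-1.4,-4.7,-4.5]},
    {"offset": [0.069,0.094,0],"dr": [-2,-6.7,-6.5]},
    {"offset": [0.09,0.122,0],"dr": [-2.6,-8.7,-8.4]},
    {"offset": [0.111,0.15,0],"dr": [-3.2,-10.7,-10.4]},
    {"offset": [0.132,0.178,0],"dr": [-3.8,-12.7,-12.3]},
    {"offset": [0.153,0.206,0],"dr": [-4.4,-14.7,-14.3]},
    {"offset": [0.174,0.234,0],"dr": [-5,-16.7,-16.2]},
    {"offset": [0.194,0.262,0],"dr": [-5.6,-18.7,-18.2]},
    {"offset": [0.215,0.29,0],"dr": [-6.2,-20.7,-20.1]},
    {"offset": [0.236,0.318,0],"dr": [-6.8,-22.7,-22.1]},
    {"offset": [0.257,0.346,0],"dr": [-7.4,-24.7,-24]},
    {"offset": [0.278,0.374,0],"dr": [-8,-26.7,-26]},
    {"offset": [0.299,0.402,0],"dr": [-8.6,-28.7,-27.9]},
    {"offset": [0.32,0.43,0],"dr": [-9.2,-30.7,-29.8]},
    {"offset": [0.337,0.454,0],"dr": [-9.7,-32.4,-31.5]},
    {"offset": [0.347,0.468,0],"dr": [-10,-33.4,-32.4]},
    {"offset": [0.347,0.468,0],"dr": [-10,-33.4,-32.4]},
    {"offset": [0.347,0.468,0],"dr": [-10,-33.4,-32.4]}
  ]
}}

```text
time_s: 9.73
position: [0.4384, 0.2207, 0.2428]
tcp_rot: [[-0.828, -0.004, 0.56], [-0.004, 1.0, -0.0], [-0.56, -0.003, -0.828]]
force: [0.0, -0.4, -2.7]
opening: 0.366
grasp_force: 30.0
```

Call:
{"method": "servo_tool", "body": {
  "targets": [
    {"offset": [0,0,0],"dr": [0,0,0]},
    {"offset": [0,0,0],"dr": [0,0,0]},
    {"offset": [0,0,0],"dr": [0,0,0]}
  ]
}}

```text
time_s: 9.98
position: [0.4407, 0.2182, 0.2449]
tcp_rot: [[-0.826, 0.003, 0.563], [0.002, 1.0, -0.002], [-0.563, -0.001, -0.826]]
force: [0.5, 0.2, -1.3]
opening: 0.363
grasp_force: 30.0
```

```bash
python3 - <<'E'
from h import *
delta(tile+.1083*n,RT); s=bot.read_state(); print(s["position"],s["tcp_rot"].round(3),s["joint_positions"].round(1))
T=viewer.capture("top");S=viewer.capture("side")
A=s["tcp_rot"]; 
for c in(T,S): print(proj(c,s["position"]+A[:,2]*.0563))
cv2.imwrite("pics/c4.png",np.hstack([cv2.resize(T["color"][100:280,80:220,::-1],(400,514)),cv2.resize(S["color"][70:250,130:270,::-1],(400,514))]))
E
```

```text
off [0.0003 0.0017 0.0912] dr [-0.14 -0.1  -0.1 ] 29.99984114896506 0.3634291259603323
[0.44071791 0.21820135 0.24485118] [[-0.826  0.003  0.563]
 [ 0.002  1.    -0.002]
 [-0.563 -0.001 -0.826]] [ 20.5  12.  121.4 -40.   18.1 -34.2]
[147.3760324  208.16324632]
[166.98289108 127.70262198]
```

View pics/c4.png

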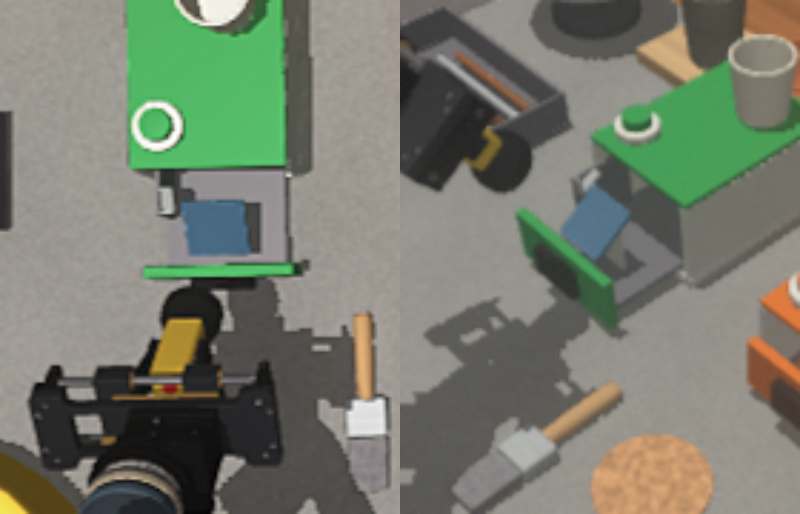

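Top: the hood is at crop (192,318), against a predicted mouth at (192.5,309). Side: the hood is at (502,160), against a predicted (506,165). So the reader sits as assumed, and tile and tray are undisturbed. I approach along the tile normal.

Call:
{"method": "servo_tool", "body": {
  "targets": [
    {"offset": [0,0.001,0.01],"dr": [0,0,0]},
    {"offset": [0,0.001,0.025],"dr": [0,0,0]},
    {"offset": [0,0.001,0.04],"dr": [0,0,0]},
    {"offset": [0,0.001,0.055],"dr": [0,0,0]},
    {"offset": [0,0.001,0.07],"dr": [0,0,0]},
    {"offset": [0,0.001,0.08],"dr": [0,0,0]},
    {"offset": [0,0.001,0.087],"dr": [0,0,0]},
    {"offset": [0,0.001,0.09],"dr": [0,0,0]},
    {"offset": [0,0.001,0.09],"dr": [0,0,0]},
    {"offset": [0,0.001,0.09],"dr": [0,0,0]},
    {"offset": [0,0.001,0.09],"dr": [0,0,0]}
  ]
}}

```text
time_s: 11.0
position: [0.4919, 0.22, 0.1716]
tcp_rot: [[-0.825, 0.001, 0.565], [0.001, 1.0, -0.001], [-0.565, 0.0, -0.825]]
force: [0.2, 0.1, -2.1]
opening: 0.364
grasp_force: 30.0
```

```bash
python3 - <<'E'
from h import *
delta(tile+.1083*n,RT); s=bot.read_state(); A=s["tcp_rot"]
T=viewer.capture("top");S=viewer.capture("side")
m=s["position"]+A[:,2]*.0563
print("mouth in tile frame",RT.T@(m-tile), s["qvel"].round(2))
for c in(T,S): print(proj(c,m))
cv2.imwrite("pics/c5.png",np.hstack([cv2.resize(T["color"][140:230,100:200,::-1],(400,360)),cv2.resize(S["color"][90:180,140:240,::-1],(400,360))]))
E
```

```text
off [ 0.0013 -0.0003  0.0017] dr [-0.05  0.03 -0.07] 29.999860455282032 0.36384130077387083
mouth in tile frame [-0.00131395  0.00021981 -0.05374683] [ 0.28 -0.36  0.08 -0.22  0.06  0.23]
[152.28772987 189.04296968]
[187.17988084 140.02844943]
```

View pics/c5.png

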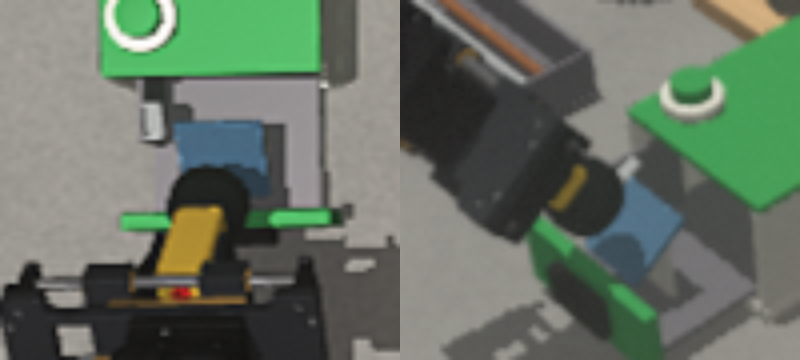

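The hood hovers over the tile without contact. Top view shows the hood at crop (208,200), against a predicted mouth of (209,196). It stands 54 mm off the face and 1 mm off axis. I hold it there for 2.5 s.

Call:
{"method": "servo_tool", "body": {
  "targets": [
    {"offset": [0,0,0],"dr": [0,0,0]},
    {"offset": [0,0,0],"dr": [0,0,0]},
    {"offset": [0,0,0],"dr": [0,0,0]},
    {"offset": [0,0,0],"dr": [0,0,0]},
    {"offset": [0,0,0],"dr": [0,0,0]},
    {"offset": [0,0,0],"dr": [0,0,0]},
    {"offset": [0,0,0],"dr": [0,0,0]},
    {"offset": [0,0,0],"dr": [0,0,0]},
    {"offset": [0,0,0],"dr": [0,0,0]},
    {"offset": [0,0,0],"dr": [0,0,0]},
    {"offset": [0,0,0],"dr": [0,0,0]},
    {"offset": [0,0,0],"dr": [0,0,0]},
    {"offset": [0,0,0],"dr": [0,0,0]},
    {"offset": [0,0,0],"dr": [0,0,0]},
    {"offset": [0,0,0],"dr": [0,0,0]},
    {"offset": [0,0,0],"dr": [0,0,0]},
    {"offset": [0,0,0],"dr": [0,0,0]},
    {"offset": [0,0,0],"dr": [0,0,0]},
    {"offset": [0,0,0],"dr": [0,0,0]},
    {"offset": [0,0,0],"dr": [0,0,0]}
  ]
}}

```text
time_s: 12.77
position: [0.4917, 0.2203, 0.1713]
tcp_rot: [[-0.825, 0.001, 0.565], [0.0, 1.0, -0.001], [-0.565, -0.0, -0.825]]
force: [-1.0, -0.2, -3.7]
opening: 0.368
grasp_force: 30.0
```

Call:
{"method": "servo_tool", "body": {
  "targets": [
    {"offset": [0,0,0],"dr": [0,0,0]},
    {"offset": [0,0,0],"dr": [0,0,0]},
    {"offset": [0,0,0],"dr": [0,0,0]},
    {"offset": [0,0,0],"dr": [0,0,0]},
    {"offset": [0,0,0],"dr": [0,0,0]},
    {"offset": [0,0,0],"dr": [0,0,0]},
    {"offset": [0,0,0],"dr": [0,0,0]},
    {"offset": [0,0,0],"dr": [0,0,0]},
    {"offset": [0,0,0],"dr": [0,0,0]},
    {"offset": [0,0,0],"dr": [0,0,0]},
    {"offset": [0,0,0],"dr": [0,0,0]},
    {"offset": [0,0,0],"dr": [0,0,0]}
  ]
}}

```text
time_s: 13.77
position: [0.4918, 0.2203, 0.1713]
tcp_rot: [[-0.825, 0.001, 0.565], [0.0, 1.0, -0.001], [-0.565, -0.0, -0.825]]
force: [-0.1, -1.1, -3.1]
opening: 0.364
grasp_force: 30.0
```

Call:
{"method": "servo_tool", "body": {
  "targets": [
    {"offset": [0,0,-0.01],"dr": [0,0,0]},
    {"offset": [0,0,-0.03],"dr": [0,0,0]},
    {"offset": [0,0,-0.055],"dr": [0,0,0]},
    {"offset": [0,0,-0.08],"dr": [0,0,0]},
    {"offset": [0,0,-0.09],"dr": [0,0,0]},
    {"offset": [0,0,-0.09],"dr": [0,0,0]},
    {"offset": [0,0,-0.09],"dr": [0,0,0]}
  ]
}}

```text
time_s: 14.35
position: [0.4409, 0.2204, 0.2461]
tcp_rot: [[-0.824, 0.001, 0.566], [0.0, 1.0, -0.001], [-0.566, -0.0, -0.824]]
force: [-0.1, -0.1, -2.9]
opening: 0.365
grasp_force: 30.0
```

```bash
python3 - <<'E'
from h import *
a=np.radians(56.5); R=np.array([[-np.sin(a),np.cos(a),0],[np.cos(a),np.sin(a),0],[0,0,-1.]])
print(np.linalg.det(R)); delta([.4665,-.366,.24],R); print(bot.read_state()["time_s"])
E
```

```text
1.0
off [-0.0178 -0.5864  0.0199] dr [10.05 33.47 32.44] 29.99978397740051 0.3649942971084423
14.35
```

Call:
{"method": "servo_tool", "body": {
  "targets": [
    {"offset": [-0.001,-0.018,0.001],"dr": [0.3,1.0,1.0]},
    {"offset": [-0.001,-0.047,0.002],"dr": [0.8,2.7,2.6]},
    {"offset": [-0.002,-0.082,0.003],"dr": [1.4,4.7,4.5]},
    {"offset": [-0.004,-0.117,0.004],"dr": [2,6.7,6.5]},
    {"offset": [-0.005,-0.152,0.005],"dr": [2.6,8.7,8.4]},
    {"offset": [-0.006,-0.188,0.006],"dr": [3.2,10.7,10.4]},
    {"offset": [-0.007,-0.223,0.008],"dr": [3.8,12.7,12.3]},
    {"offset": [-0.008,-0.258,0.009],"dr": [4.4,14.7,14.3]},
    {"offset": [-0.009,-0.293,0.01],"dr": [5,16.7,16.2]},
    {"offset": [-0.01,-0.328,0.011],"dr": [5.6,18.7,18.2]},
    {"offset": [-0.011,-0.363,0.012],"dr": [6.2,20.7,20.1]},
    {"offset": [-0.012,-0.399,0.014],"dr": [6.8,22.7,22.1]},
    {"offset": [-0.013,-0.434,0.015],"dr": [7.4,24.7,24]},
    {"offset": [-0.014,-0.469,0.016],"dr": [8,26.7,26]},
    {"offset": [-0.015,-0.504,0.017],"dr": [8.6,28.7,27.9]},
    {"offset": [-0.016,-0.539,0.018],"dr": [9.2,30.7,29.8]},
    {"offset": [-0.018,-0.57,0.019],"dr": [9.7,32.5,31.5]},
    {"offset": [-0.018,-0.586,0.02],"dr": [10.05,33.5,32.4]},
    {"offset": [-0.018,-0.586,0.02],"dr": [10.05,33.5,32.4]},
    {"offset": [-0.018,-0.586,0.02],"dr": [10.05,33.5,32.4]}
  ]
}}

```text
time_s: 16.02
position: [0.4659, -0.367, 0.237]
tcp_rot: [[-0.833, 0.553, -0.005], [0.553, 0.833, 0.002], [0.005, -0.001, -1.0]]
force: [-0.3, -0.3, -2.7]
opening: 0.37
grasp_force: 30.0
```

Call:
{"method": "servo_tool", "body": {
  "targets": [
    {"offset": [0,0,0],"dr": [0,0,0]},
    {"offset": [0,0,0],"dr": [0,0,0]},
    {"offset": [0,0,0],"dr": [0,0,0]},
    {"offset": [0,0,0],"dr": [0,0,0]}
  ]
}}

```text
time_s: 16.35
position: [0.4665, -0.3647, 0.2396]
tcp_rot: [[-0.835, 0.551, -0.002], [0.551, 0.835, -0.0], [0.002, -0.001, -1.0]]
force: [0.2, 0.2, -3.1]
opening: 0.366
grasp_force: 30.0
```

```bash
python3 - <<'E'
from h import *
a=np.radians(56.5); R=np.array([[-np.sin(a),np.cos(a),0],[np.cos(a),np.sin(a),0],[0,0,-1.]])
delta([.4675,-.365,.0608],R)
s=bot.read_state();print(s["position"])
E
```

```text
off [-0.0013  0.0005  0.1788] dr [-0.08 -0.1   0.08] 29.999841302633286 0.3656901840317011
[ 0.46651518 -0.36469206  0.23960162]
```

Down to 3 mm short, then I creep the rest of the way.

Call:
{"method": "servo_tool", "body": {
  "targets": [
    {"offset": [0,0,0.015],"dr": [0,0,0]},
    {"offset": [0,0,0.045],"dr": [0,0,0]},
    {"offset": [0,0,0.075],"dr": [0,0,0]},
    {"offset": [0,0,0.105],"dr": [0,0,0]},
    {"offset": [0,0,0.13],"dr": [0,0,0]},
    {"offset": [0,0,0.15],"dr": [0,0,0]},
    {"offset": [0,0,0.165],"dr": [0,0,0]},
    {"offset": [0,0,0.172],"dr": [0,0,0]},
    {"offset": [0,0,0.176],"dr": [0,0,0]},
    {"offset": [0,0,0.176],"dr": [0,0,0]},
    {"offset": [0,0,0.176],"dr": [0,0,0]},
    {"offset": [0,0,0.176],"dr": [0,0,0]},
    {"offset": [0,0,0.176],"dr": [0,0,0]}
  ]
}}

```text
time_s: 17.43
position: [0.4669, -0.3663, 0.0647]
tcp_rot: [[-0.834, 0.551, -0.0], [0.551, 0.834, -0.002], [-0.001, -0.002, -1.0]]
force: [0.1, 0.7, -2.4]
opening: 0.363
grasp_force: 30.0
```

Call:
{"method": "servo_tool", "body": {
  "targets": [
    {"offset": [0,0,0.001],"dr": [0,0,0]},
    {"offset": [0,0,0.002],"dr": [0,0,0]},
    {"offset": [0,0,0.003],"dr": [0,0,0]},
    {"offset": [0,0,0.003],"dr": [0,0,0]},
    {"offset": [0,0,0.003],"dr": [0,0,0]},
    {"offset": [0,0,0.003],"dr": [0,0,0]}
  ]
}}

```text
time_s: 17.93
position: [0.4663, -0.3657, 0.0604]
tcp_rot: [[-0.834, 0.552, -0.002], [0.552, 0.834, -0.0], [0.002, -0.001, -1.0]]
force: [-0.2, -0.2, -2.4]
opening: 0.365
grasp_force: 30.0
```

Call:
{"method": "servo_tool", "body": {
  "targets": [
    {"offset": [0,0,0.001],"dr": [0,0,0]},
    {"offset": [0,0,0.001],"dr": [0,0,0]},
    {"offset": [0,0,0.001],"dr": [0,0,0]},
    {"offset": [0,0,0.001],"dr": [0,0,0]}
  ]
}}

```text
time_s: 18.27
position: [0.4663, -0.3658, 0.0603]
tcp_rot: [[-0.834, 0.551, -0.002], [0.551, 0.834, -0.001], [0.001, -0.001, -1.0]]
force: [-1.5, 1.2, 5.3]
opening: 0.366
grasp_force: 30.0
```

Contact made (force went from -2.4 to +5.3 N). I release and rise straight up.

Call:
{"method": "servo_tool", "body": {
  "targets": [
    {"offset": [0,0,0],"dr": [0,0,0]},
    {"offset": [0,0,0],"dr": [0,0,0]},
    {"offset": [0,0,0],"dr": [0,0,0]},
    {"offset": [0,0,0],"dr": [0,0,0]},
    {"offset": [0,0,0],"dr": [0,0,0]},
    {"offset": [0,0,0],"dr": [0,0,0]},
    {"offset": [0,0,0],"dr": [0,0,0]},
    {"offset": [0,0,0],"dr": [0,0,0]},
    {"offset": [0,0,0],"dr": [0,0,0]},
    {"offset": [0,0,0],"dr": [0,0,0]}
  ],
  "gripper": -1
}}

```text
time_s: 19.1
position: [0.4663, -0.3657, 0.0594]
tcp_rot: [[-0.834, 0.551, -0.002], [0.551, 0.834, -0.0], [0.001, -0.001, -1.0]]
force: [-0.1, 0.4, -0.1]
opening: 0.974
grasp_force: 0.0
```

Call:
{"method": "servo_tool", "body": {
  "targets": [
    {"offset": [0,0,-0.01],"dr": [0,0,0]},
    {"offset": [0,0,-0.03],"dr": [0,0,0]},
    {"offset": [0,0,-0.06],"dr": [0,0,0]},
    {"offset": [0,0,-0.09],"dr": [0,0,0]},
    {"offset": [0,0,-0.12],"dr": [0,0,0]},
    {"offset": [0,0,-0.15],"dr": [0,0,0]},
    {"offset": [0,0,-0.17],"dr": [0,0,0]},
    {"offset": [0,0,-0.17],"dr": [0,0,0]},
    {"offset": [0,0,-0.17],"dr": [0,0,0]}
  ]
}}

```text
time_s: 19.85
position: [0.4671, -0.3662, 0.2315]
tcp_rot: [[-0.834, 0.551, 0.001], [0.551, 0.834, -0.003], [-0.002, -0.002, -1.0]]
force: [-0.4, 0.6, -0.4]
opening: 0.999
grasp_force: 0.0
```

The reader is released. I move to in front of the green tray with the fingers shut and the tool tilted 34° forward.

```bash
python3 - <<'E'
from h import *
np.set_printoptions(precision=4,suppress=True)
delta([.445,.2205,.20],RT)
T=viewer.capture("top");S=viewer.capture("side")
for nme,c,z in(("S",S,(325,285,360,325)),):
    x0,y0,x1,y1=z; cv2.imwrite("pics/c6.png",np.hstack([cv2.resize(T["color"][170:240,325:395,::-1],(400,400)),cv2.resize(S["color"][280:360,295:375,::-1],(400,400))]))
E
```

```text
off [0.342  0.4773 0.0296] dr [-10.2  -33.29 -32.39] 0.0 0.9990763270799057
```

View pics/c6.png

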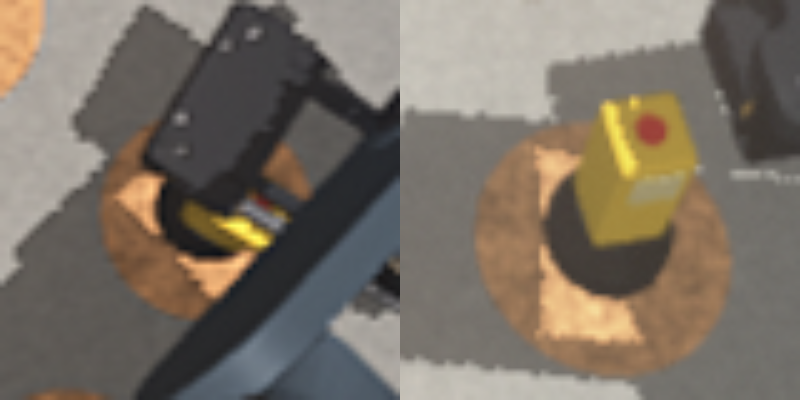

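The reader stands upright and centred on its pad: hood at side crop (610,235), pad centre at (602,248). On to the tray.

Call:
{"method": "servo_tool", "body": {
  "targets": [
    {"offset": [0.01,0.014,0],"dr": [-0.3,-1.0,-1.0]},
    {"offset": [0.028,0.038,0],"dr": [-0.8,-2.7,-2.6]},
    {"offset": [0.048,0.067,0.004],"dr": [-1.4,-4.7,-4.5]},
    {"offset": [0.068,0.095,0.006],"dr": [-2,-6.7,-6.5]},
    {"offset": [0.089,0.124,0.008],"dr": [-2.6,-8.7,-8.4]},
    {"offset": [0.109,0.153,0.01],"dr": [-3.2,-10.7,-10.4]},
    {"offset": [0.13,0.181,0.011],"dr": [-3.8,-12.7,-12.3]},
    {"offset": [0.15,0.21,0.013],"dr": [-4.4,-14.7,-14.3]},
    {"offset": [0.171,0.239,0.015],"dr": [-5,-16.7,-16.2]},
    {"offset": [0.192,0.267,0.017],"dr": [-5.6,-18.7,-18.2]},
    {"offset": [0.212,0.296,0.019],"dr": [-6.2,-20.7,-20.1]},
    {"offset": [0.233,0.325,0.02],"dr": [-6.8,-22.7,-22.1]},
    {"offset": [0.253,0.353,0.022],"dr": [-7.4,-24.7,-24]},
    {"offset": [0.274,0.382,0.024],"dr": [-8,-26.7,-26]},
    {"offset": [0.294,0.41,0.026],"dr": [-8.6,-28.7,-27.9]},
    {"offset": [0.315,0.439,0.027],"dr": [-9.2,-30.7,-29.8]},
    {"offset": [0.332,0.463,0.029],"dr": [-9.8,-32.3,-31.5]},
    {"offset": [0.342,0.477,0.03],"dr": [-10.2,-33.3,-32.4]},
    {"offset": [0.342,0.477,0.03],"dr": [-10.2,-33.3,-32.4]},
    {"offset": [0.342,0.477,0.03],"dr": [-10.2,-33.3,-32.4]}
  ],
  "gripper": 1
}}

```text
time_s: 21.62
position: [0.4452, 0.186, 0.1988]
tcp_rot: [[-0.836, 0.017, 0.549], [0.012, 1.0, -0.013], [-0.549, -0.004, -0.836]]
force: [0.6, 0.3, -0.6]
opening: 0.005
grasp_force: 0.0
```

Call:
{"method": "servo_tool", "body": {
  "targets": [
    {"offset": [0,0,0],"dr": [0,0,0]},
    {"offset": [0,0,0],"dr": [0,0,0]},
    {"offset": [0,0,0],"dr": [0,0,0]}
  ]
}}

```text
time_s: 21.87
position: [0.4459, 0.1858, 0.1997]
tcp_rot: [[-0.835, 0.017, 0.549], [0.012, 1.0, -0.012], [-0.55, -0.004, -0.835]]
force: [-0.8, 0.1, -0.0]
opening: 0.006
grasp_force: 0.0
```

```bash
python3 - <<'E'
from h import *
delta([.445,.2205,.04],RT); delta([.565,.2205,.04],RT)
s=bot.read_state();print(s["position"],s["joint_positions"].round(1))
T=viewer.capture("top"); m=mask(T,(45,120,40),(75,255,255),(125,185,195,205)); r=cv2.minAreaRect(big(m)); print("front",plane(T,r[0],.075),proj(T,s["position"]))
E
```

```text
off [0.0889 0.0352 0.1324] dr [-0.72 -1.04 -0.7 ] 0.0 0.005782324408197103
off [-0.0113  0.0373  0.1984] dr [-0.72 -1.04 -0.7 ] 0.0 0.005782324408197103
[0.44591518 0.18583062 0.19965444] [ 15.   17.1 125.9 -62.   10.1 -15. ]
front [0.51173218 0.21579052 0.075     ] [160.16120441 218.38040642]
```

Call:
{"method": "servo_tool", "body": {
  "targets": [
    {"offset": [0.009,0.01,0.013],"dr": [0,0,0]},
    {"offset": [0.018,0.02,0.026],"dr": [0,0,0]},
    {"offset": [0.027,0.03,0.04],"dr": [0,0,0]},
    {"offset": [0.036,0.035,0.053],"dr": [-0.5,-1,-0.5]},
    {"offset": [0.045,0.035,0.066],"dr": [-0.7,-1,-0.7]},
    {"offset": [0.054,0.035,0.079],"dr": [-0.7,-1,-0.7]},
    {"offset": [0.062,0.035,0.093],"dr": [-0.7,-1,-0.7]},
    {"offset": [0.071,0.035,0.106],"dr": [-0.7,-1,-0.7]},
    {"offset": [0.071,0.035,0.106],"dr": [-0.7,-1,-0.7]},
    {"offset": [0.071,0.035,0.106],"dr": [-0.7,-1,-0.7]},
    {"offset": [0.071,0.035,0.106],"dr": [-0.7,-1,-0.7]}
  ]
}}

```text
time_s: 22.83
position: [0.4691, 0.2478, 0.1321]
tcp_rot: [[-0.855, 0.011, 0.518], [0.001, 1.0, -0.019], [-0.518, -0.016, -0.855]]
force: [-0.0, -0.1, 0.2]
opening: 0.009
grasp_force: 0.0
```

```bash
python3 - <<'E'
from h import *
delta([.455,.2205,.04],RT); delta([.565,.2205,.04],RT)
s=bot.read_state();print(s["position"],s["joint_positions"].round(1))
E
```

```text
off [ 0.0597 -0.026   0.072 ] dr [-1.1  -3.19 -0.02] 0.0 0.008621666547507218
off [-0.0344 -0.0248  0.129 ] dr [-1.1  -3.19 -0.02] 0.0 0.008621666547507218
[0.46908566 0.24782775 0.13210316] [ 23.2  29.  120.5 -81.9  12.9  12. ]
```

The wrist hit J4's limit: a 34° tilt is too much this low. I use an 18° tilt instead, raised back first.

```bash
cat >> h.py <<'E'
t=np.radians(18); z=np.array([np.sin(t),0,-np.cos(t)]); R18=np.c_[np.cross([0,1,0],z),[0,1,0],z]
E
python3 - <<'E'
from h import *
delta([.45,.2205,.16],R18)
E
```

```text
off [ 0.0019 -0.028  -0.0332] dr [-1.09 13.19 -0.17] 0.0 0.008621666547507218
```

Call:
{"method": "servo_tool", "body": {
  "targets": [
    {"offset": [0,-0.004,-0.006],"dr": [-0.2,2.5,0]},
    {"offset": [0,-0.01,-0.012],"dr": [-0.4,5,0]},
    {"offset": [0.001,-0.016,-0.018],"dr": [-0.6,7.5,0]},
    {"offset": [0.002,-0.022,-0.025],"dr": [-0.8,10,0]},
    {"offset": [0.002,-0.028,-0.033],"dr": [-1.1,13.2,0]},
    {"offset": [0.002,-0.028,-0.033],"dr": [-1.1,13.2,0]},
    {"offset": [0.002,-0.028,-0.033],"dr": [-1.1,13.2,0]},
    {"offset": [0.002,-0.028,-0.033],"dr": [-1.1,13.2,0]},
    {"offset": [0.002,-0.028,-0.033],"dr": [-1.1,13.2,0]},
    {"offset": [0.002,-0.028,-0.033],"dr": [-1.1,13.2,0]}
  ]
}}

```text
time_s: 23.67
position: [0.4497, 0.2201, 0.1601]
tcp_rot: [[-0.951, 0.003, 0.309], [0.003, 1.0, 0.0], [-0.309, 0.001, -0.951]]
force: [-0.9, -0.6, 1.0]
opening: 0.005
grasp_force: 0.0
```

```bash
python3 - <<'E'
from h import *
delta([.45,.2205,.036],R18)
s=bot.read_state();print(s["position"],s["joint_positions"].round(1),s["tcp_rot"].round(3))
E
```

```text
off [0.0381 0.0002 0.1181] dr [ 0.01  0.02 -0.19] 0.0 0.005256579470889468
[0.44971426 0.22011398 0.16006009] [ 16.4  22.5 115.4 -11.8  25.3 -63.5] [[-0.951  0.003  0.309]
 [ 0.003  1.     0.   ]
 [-0.309  0.001 -0.951]]
```

Call:
{"method": "servo_tool", "body": {
  "targets": [
    {"offset": [0.004,0,0.012],"dr": [0,0,0]},
    {"offset": [0.01,0,0.03],"dr": [0,0,0]},
    {"offset": [0.016,0,0.05],"dr": [0,0,0]},
    {"offset": [0.022,0,0.07],"dr": [0,0,0]},
    {"offset": [0.029,0,0.09],"dr": [0,0,0]},
    {"offset": [0.035,0,0.108],"dr": [0,0,0]},
    {"offset": [0.038,0,0.118],"dr": [0,0,0]},
    {"offset": [0.038,0,0.118],"dr": [0,0,0]},
    {"offset": [0.038,0,0.118],"dr": [0,0,0]},
    {"offset": [0.038,0,0.118],"dr": [0,0,0]}
  ]
}}

```text
time_s: 24.5
position: [0.4501, 0.2209, 0.036]
tcp_rot: [[-0.951, 0.002, 0.309], [0.003, 1.0, 0.001], [-0.309, 0.002, -0.951]]
force: [0.5, -0.0, -0.2]
opening: 0.007
grasp_force: 0.0
```

```bash
python3 - <<'E'
from h import *
delta([.565,.2205,.036],R18)
s=bot.read_state();print(s["position"],s["joint_positions"].round(1))
E
```

```text
off [-1.093e-01 -1.000e-04  3.550e-02] dr [ 0.05 -0.01 -0.16] 0.0 0.006500269137145828
[0.45005949 0.2208638  0.03602392] [ 16.4  38.7 120.  -51.5   6.3 -22.8]
```

Call:
{"method": "servo_tool", "body": {
  "targets": [
    {"offset": [-0.006,0,0.002],"dr": [0,0,0]},
    {"offset": [-0.012,0,0.004],"dr": [0,0,0]},
    {"offset": [-0.018,0,0.006],"dr": [0,0,0]},
    {"offset": [-0.024,0,0.008],"dr": [0,0,0]},
    {"offset": [-0.03,0,0.01],"dr": [0,0,0]},
    {"offset": [-0.036,0,0.012],"dr": [0,0,0]},
    {"offset": [-0.042,0,0.014],"dr": [0,0,0]},
    {"offset": [-0.048,0,0.016],"dr": [0,0,0]},
    {"offset": [-0.054,0,0.018],"dr": [0,0,0]},
    {"offset": [-0.06,0,0.02],"dr": [0,0,0]},
    {"offset": [-0.066,0,0.021],"dr": [0,0,0]},
    {"offset": [-0.072,0,0.023],"dr": [0,0,0]},
    {"offset": [-0.078,0,0.025],"dr": [0,0,0]},
    {"offset": [-0.084,0,0.027],"dr": [0,0,0]},
    {"offset": [-0.09,0,0.029],"dr": [0,0,0]},
    {"offset": [-0.09,0,0.029],"dr": [0,0,0]}
  ]
}}

```text
time_s: 25.83
position: [0.5465, 0.2208, 0.0367]
tcp_rot: [[-0.95, 0.003, 0.311], [0.003, 1.0, 0.002], [-0.311, 0.003, -0.95]]
force: [-2.4, 2.2, 1.5]
opening: 0.004
grasp_force: 1.4
```

```bash
python3 - <<'E'
from h import *
delta([.57,.2205,.036],R18)
s=bot.read_state();print(s["position"],s["joint_positions"].round(1))
T=viewer.capture("top"); m=mask(T,(45,120,40),(75,255,255),(125,150,195,205)); cv2.imwrite("pics/c7.png",cv2.resize(T["color"][110:230,90:210,::-1],(480,480)))
E
```

```text
off [-0.0221 -0.0002  0.008 ] dr [ 0.09  0.13 -0.2 ] 1.3719472399316146 0.004377512362652509
[0.54648018 0.2207767  0.03674759] [ 13.2  40.6 107.9 -16.4  14.3 -61.3]
```

View pics/c7.png

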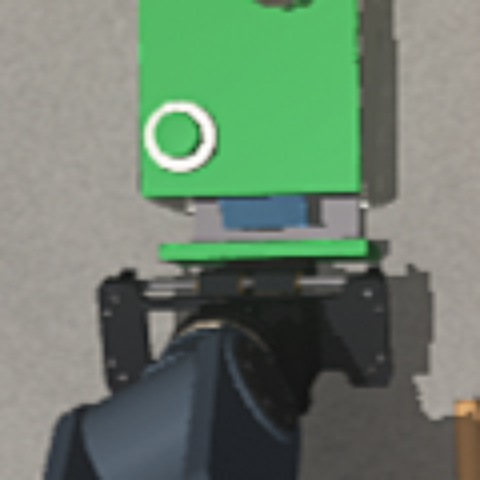

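The tray is sliding in, its front edge now at crop (265,250), with the gripper clear of the cabinet. I push the last ~22 mm slowly, watching the force.

Call:
{"method": "servo_tool", "body": {
  "targets": [
    {"offset": [-0.004,0,0.001],"dr": [0,0,0]},
    {"offset": [-0.008,0,0.003],"dr": [0,0,0]},
    {"offset": [-0.012,0,0.004],"dr": [0,0,0]},
    {"offset": [-0.016,0,0.005],"dr": [0,0,0]},
    {"offset": [-0.02,0,0.006],"dr": [0,0,0]},
    {"offset": [-0.022,0,0.007],"dr": [0,0,0]},
    {"offset": [-0.022,0,0.007],"dr": [0,0,0]}
  ]
}}

```text
time_s: 26.47
position: [0.5672, 0.2203, 0.0358]
tcp_rot: [[-0.952, 0.002, 0.307], [0.003, 1.0, 0.0], [-0.307, 0.001, -0.952]]
force: [-1.3, 0.0, -1.4]
opening: 0.006
grasp_force: 1.1
```

Call:
{"method": "servo_tool", "body": {
  "targets": [
    {"offset": [-0.002,0,0.001],"dr": [0,0,0]},
    {"offset": [-0.003,0,0.001],"dr": [0,0,0]},
    {"offset": [-0.003,0,0.001],"dr": [0,0,0]}
  ]
}}

```text
time_s: 26.72
position: [0.5706, 0.2202, 0.0357]
tcp_rot: [[-0.952, 0.003, 0.307], [0.003, 1.0, 0.0], [-0.307, 0.001, -0.952]]
force: [-4.3, 0.4, -0.5]
opening: 0.006
grasp_force: 1.9
```

Call:
{"method": "servo_tool", "body": {
  "targets": [
    {"offset": [-0.001,0,0],"dr": [0,0,0]},
    {"offset": [-0.002,0,0.001],"dr": [0,0,0]},
    {"offset": [-0.002,0,0.001],"dr": [0,0,0]},
    {"offset": [-0.002,0,0.001],"dr": [0,0,0]}
  ]
}}

```text
time_s: 27.05
position: [0.5732, 0.2203, 0.0357]
tcp_rot: [[-0.951, 0.003, 0.309], [0.003, 1.0, 0.001], [-0.309, 0.001, -0.951]]
force: [-4.2, -0.5, -0.4]
opening: 0.002
grasp_force: 1.9
```

Call:
{"method": "servo_tool", "body": {
  "targets": [
    {"offset": [-0.001,0,0],"dr": [0,0,0]},
    {"offset": [-0.002,0,0.001],"dr": [0,0,0]},
    {"offset": [-0.002,0,0.001],"dr": [0,0,0]},
    {"offset": [-0.002,0,0.001],"dr": [0,0,0]}
  ]
}}

```text
time_s: 27.38
position: [0.5746, 0.2203, 0.0354]
tcp_rot: [[-0.952, 0.003, 0.308], [0.003, 1.0, 0.0], [-0.308, 0.001, -0.952]]
force: [-6.2, -0.7, 1.8]
opening: 0.005
grasp_force: 3.0
```

Call:
{"method": "servo_tool", "body": {
  "targets": [
    {"offset": [-0.001,0,0],"dr": [0,0,0]},
    {"offset": [-0.002,0,0.001],"dr": [0,0,0]},
    {"offset": [-0.002,0,0.001],"dr": [0,0,0]},
    {"offset": [-0.002,0,0.001],"dr": [0,0,0]}
  ]
}}

```text
time_s: 27.72
position: [0.575, 0.2202, 0.0351]
tcp_rot: [[-0.952, 0.002, 0.305], [0.002, 1.0, -0.0], [-0.305, 0.0, -0.952]]
force: [-10.0, 2.5, 6.8]
opening: 0.006
grasp_force: 5.1
```

Call:
{"method": "servo_tool", "body": {
  "targets": [
    {"offset": [-0.001,0,0],"dr": [0,0,0]},
    {"offset": [-0.002,0,0.001],"dr": [0,0,0]},
    {"offset": [-0.002,0,0.001],"dr": [0,0,0]},
    {"offset": [-0.002,0,0.001],"dr": [0,0,0]}
  ]
}}

```text
time_s: 28.05
position: [0.5752, 0.2201, 0.0346]
tcp_rot: [[-0.953, 0.002, 0.302], [0.002, 1.0, -0.001], [-0.302, -0.0, -0.953]]
force: [-14.9, 2.6, 9.7]
opening: 0.003
grasp_force: 7.2
```

It has stalled at x=0.575 (pad at about 0.584, home 0.577 plus 6 mm of overtravel) with the force rising, so this is the hard stop. I back off.

Call:
{"method": "servo_tool", "body": {
  "targets": [
    {"offset": [0.004,0,-0.001],"dr": [0,0,0]},
    {"offset": [0.008,0,-0.003],"dr": [0,0,0]},
    {"offset": [0.014,0,-0.005],"dr": [0,0,0]},
    {"offset": [0.025,0,-0.008],"dr": [0,0,0]},
    {"offset": [0.04,0,-0.013],"dr": [0,0,0]},
    {"offset": [0.06,0,-0.03],"dr": [0,0,0]},
    {"offset": [0.055,0,-0.06],"dr": [0,0,0]},
    {"offset": [0.05,0,-0.09],"dr": [0,0,0]},
    {"offset": [0.04,0,-0.12],"dr": [0,0,0]},
    {"offset": [0.03,0,-0.15],"dr": [0,0,0]},
    {"offset": [0.03,0,-0.15],"dr": [0,0,0]},
    {"offset": [0.03,0,-0.15],"dr": [0,0,0]},
    {"offset": [0.03,0,-0.15],"dr": [0,0,0]}
  ]
}}

```text
time_s: 29.13
position: [0.5062, 0.2204, 0.1688]
tcp_rot: [[-0.95, 0.003, 0.312], [0.003, 1.0, 0.001], [-0.312, 0.002, -0.95]]
force: [-1.3, 0.7, -0.4]
opening: 0.004
grasp_force: 0.0
```

```bash
python3 - <<'E'
from h import *
s=bot.read_state();print(s["position"],s["force"],s["qvel"].round(2))
T=viewer.capture("top");S=viewer.capture("side")
cv2.imwrite("pics/c8.png",np.hstack([cv2.resize(T["color"][60:285,80:400,::-1],(400,281)),cv2.resize(S["color"][70:370,150:450,::-1],(400,281))]))
for nme,c,b in(("T",T,(335,180,390,235)),("S",S,(300,300,370,360))):
    x=mask(c,(0,0,0),(180,120,55),b); q=big(x); e=cv2.fitEllipse(cv2.convexHull(q)); print(nme,"hood",e[0],e[1],plane(c,e[0],.02))
x=mask(T,(45,120,40),(75,255,255),(115,160,195,205)); q=big(x); print(cv2.boundingRect(q))
E
```

```text
[0.50619885 0.220447   0.16877975] [-1.29739761  0.70976012 -0.36754333] [ 0.04  1.82  1.54  0.1   0.71 -0.16]
T hood (360.82696533203125, 205.88206481933594) (16.763158798217773, 17.246843338012695) [ 0.46614234 -0.36282727  0.02      ]Traceback (most recent call last):
  File "<stdin>", line 6, in <module>
  File "h.py", line 17, in big
    return max(cv2.findContours(m,cv2.RETR_EXTERNAL,cv2.CHAIN_APPROX_NONE)[0],key=cv2.contourArea)
ValueError: max() iterable argument is empty
```

View pics/c8.png

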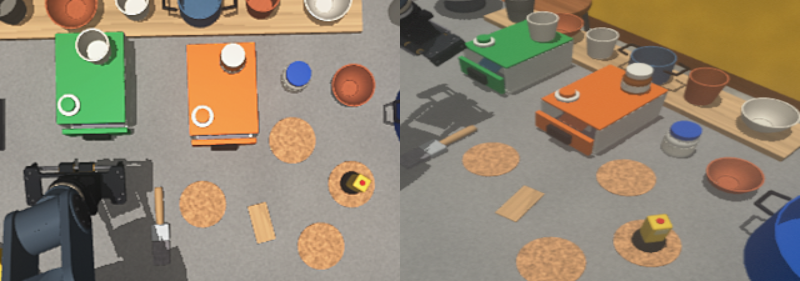

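The top view shows the green tray shut at crop (95,128), the orange tray shut, and the reader upright on its pad at (355,183). Pots and tools are unmoved. One numeric check against the start image, then I hand in.

```bash
python3 - <<'E'
from h import *
from rig import ticket
a=cv2.imread("pics/top0.png")[:,:,::-1]; b=viewer.capture("top")["color"]
d=cv2.absdiff(a,b).max(2); print("tray diff",d[155:178,125:185].mean(),"orange",d[90:185,225:290].mean())
f=lambda im:[i for i in range(155,180) if im[i,150,1]>im[i,150,0].astype(int)+40]
print(f(a),f(b),bot.read_state()["qvel"].round(1))
if f(a)==f(b): print(ticket.hand_in())
E
```

```text
tray diff 17.792028985507248 orange 20.68582995951417
[155, 156, 157, 158, 163, 164, 165, 166] [155, 156, 157, 158, 163, 164, 165, 166] [ 0.1  0.2  0.1  0.   0.2 -0.1]
the job is handed in; nothing more can be done
None
```

I took the reading about 54 mm off the tile, stood the reader back upright on its pad, pushed the green tray home (its front edge matches the start image to the pixel) and handed the job in; hand-in returned no verdict.

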